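# Stand the cutlery caddy in the rinse bay and work the sprayer

## Robot

A 7-joint arm with a two-finger parallel gripper is mounted at the origin on the work surface. World frame = base frame: x ahead of the robot, y to its left, z up, the work surface at z = 0. Lengths are in m, angles in degrees, forces in N, time in s.
With the tool pointing down it reaches from about 0.425 to 0.875 m from the base axis. Payload 4.7 kg.
Tool frame: the origin (TCP) lies on the centre line of the jaws, within the pads' length; the fingertips stand 8 mm ahead of it and the grasp point (between the pads) lies 11 mm behind it; z points along the fingers, y is the direction in which the jaws open and shut (so a half turn about z gives the same grasp; the last joint's range is limited). The gripper opens to 87 mm and grips with 3 to 60 N. Pads are 19 mm wide; open, the fingers measure 117 mm over their backs; the gripper's body (75 mm by 190 mm) begins 51 mm behind the grasp point.
Start: joints at [-73.046, 18.392, -4.016, 83.108, 1.295, 78.541, -3.26], TCP at [0.181, 0.624, 0.231] pointing down, gripper open.
Joint ranges: [-163.93, 163.93], [-17.29, 119.83], [-79.2, 71.16], [3.27, 140.29], [-89.18, 269.18], [5.43, 117.66], [-154.24, 154.24]. Speed limits (degrees/s): [147.25, 147.25, 180, 180, 180, 180, 180].

## Interface

Orientations are given as [roll, pitch, yaw] about the fixed x, y, z axes, in that order (R = Rz(yaw) Ry(pitch) Rx(roll)).
In Python, from cell import env gives the robot as it stands. The module is installed in compiled form; this text tells all that it offers.
- The arm moves only by the tool move_arm, never from a script. Its argument "steps" is a list of rows, each a list of 2 entries, a list of its own where there are three numbers: the shift along the tool's x, y, z in m, then the turn about the tool's z in rad. A call has 1 to 20 rows; each row is the pose to reach, as a shift and turn from the pose commanded when the call began, along the tool's axes at that moment; what a row does not reach only later rows make up. A row lasts 1/8 s, in which the tool goes at most 62.5 mm and 10.7 degrees, less where a joint would pass 70% of its speed; a pose out of reach is approached as far as the arm can. A call with a gripper value outside its range is refused whole. "hand" is the closure, from -1 (fully open) to 1 (shut), set as the call begins (left out, the last holds). The fingers move at their own pace and stop on an object; "squeeze" is the grip in N (left out, the last holds). Time passes only in rows, so rows that repeat a pose let the fingers close. It gives the time, the measured TCP pose, the force and the opening at its end, in the units of the state.
- env.get_obs(): the state, without advancing time (a new reading comes with each control period).
- env.read_camera(name): name is "side" or "top" or "wrist"; returns (picture, depth): 400x640x3 uint8, red, green, blue; 400x640 float32, m along the optical axis (not along the pixel's ray), 0 where there is no reading.
- env.calibration(name): a dict with "intrinsics" (3x3 intrinsics, pixels), "position" and "orientation" of the camera in the world; the wrist camera has in their place "mount" (4x4, takes a point from camera to tool coordinates, whose origin is the TCP and whose axes are the flange's). Camera axes: x right, y up, looking along -z (the intrinsics and any distortion apply to the point x, -y, -z); pixel columns grow to the right and rows downward; lengths in m; the calibration is good to about 2 mm. A picture is of the moment at which its call begins: read the wrist's pose just before it. calibration takes no time and is no camera call.
- env.sign_off(): hands the job in, once; it reports no verdict.
Trained networks look in the newest picture that a camera, given by its name, has taken for a name from the list of things; names that differ only in an ending like _2 or _b are one class to them, and where a whole thing is asked for, a point or a joint stands for the part that bears it (a point fixed in the world has none). Each returns a list of dicts, best first, with "conf" (0 to 1); they miss things now and then, are a little off and sometimes report something else, mostly with a low value. They report only what shows in the picture. A call takes as long as a camera call. They do not tell look-alikes from the thing itself.
- env.cut_out(camera, query): "region" (400x640 bool, what is visible of it) and "uv" ([column, row] in pixels, amid what is visible of it).
The state is a dict: "time_s": time; "qpos": joint angles; "joint_velocities": joint speeds; "effort": joint torques, N m; "tool_pos": TCP position; "tool_rot": TCP orientation; "force": force on the tool from outside, world axes, zero at the start; "wrist_torque": the same for the moment, N m; "grip_width": finger opening in m.
Only numpy, scipy, OpenCV 4.12 (cv2) and the standard library are available. Lean on these libraries where they do the work, as an engineer would, in place of code of your own. Each camera call takes 0.05 s, during which the arm holds its last target. There are 200 camera calls.

## Task

Take the slotted cutlery caddy out of the draining rack and, keeping it upright, set it down gently in the bay of the rinse station, between the two cheeks and flush with their ends, with its slotted face towards the sprayer's nozzle, and let go of it. Only then squeeze the sprayer's trigger fully in against its grip, keep it in for at least half a second, and release it so that it springs back. Leave the caddy in the bay, and leave everything else where it stands.

Things in the scene. Friction and masses are not known exactly. Their poses are not given: they have to be found in the camera images.
- caddy: white plastic open-topped cutlery caddy, 64 (x) x 56 (y) x 110 (z) mm, walls 4 mm, about 0.2 kg. Origin: centre of its underside, z up. Its +x face has upright drain slots from 14 to 66 mm up and is solid above; other faces solid. Stands in one of the rack's bays, x axis along the rack's. Fingers have room only at its y faces in the rack, and only at its x faces in the rinse bay
- slots (a point): point on the caddy: middle of the slotted +x face, 40 mm above the caddy's underside
- rack: fixed draining rack of brass wire; origin: centre of the underside of its grey base plate, 270 (x) x 180 (y) x 10 (z) mm. Four wire dividers (8 mm thick, 160 mm long in y, top 122 mm above the table) at x = -120, -40, 40, 120 mm make three bays centred at x = -80, 0, 80 mm, floor at z = 10 mm, open to +y and -y except for a thin rail at z = 35 mm
- station: fixed rinse station; origin: centre of the underside of its steel tray, 300 (x) x 160 (y) x 12 (z) mm. Bay near the -x end; hand sprayer clamped grip-up near the +x end: nozzle face at x = 5 mm, 72 mm up, pointing to -x at the bay, barrel to 93 mm high; upright black grip 26 (x) x 30 (y) mm centred at x = 85 mm, top at z = 200 mm; pipe 80 mm high at x = 142 mm
- bay (a point): centre of the bay's floor on the station (12 mm above the table), at x = -75 mm in the station's frame; same axes as the station, +x towards the nozzle. The steel cheeks stand at y = -36 and 36 mm (8 mm thick, 64 mm apart inside, 64 mm long in x, 112 mm high above the bay floor); the bay is open to +x and -x
- grip (a point): point on the axis of the sprayer's grip, 165 mm above the table, at x = 85 mm in the station's frame (grip surfaces 13 mm either side in x); same axes as the station
- trigger_pad (a point): point on the outer (-x) face of the trigger blade, 72 mm along it from its hinge, where it is best squeezed. Moves about 18 mm in +x as the trigger goes in; when fully in it is 27 mm in -x from the axis of the grip
- trigger (a joint): angle of the sprung trigger: 0 released, 0.26 rad fully squeezed. Steel blade 88 mm long, 22 mm wide (y), 7 mm thick, on the -x side of the grip, leaning away from it; hinged at its lower end (95 mm above the table, station x = 62 mm, axis station y). At pad height 60 mm over blade and grip at rest, 40 mm squeezed; about 9 N fully in
- canister: white lidded square canister, 62 x 62 x 104 mm, solid faces without slots, in another bay of the rack; origin: centre of its underside. Leave alone
- mug: black mug, 66 mm across, 92 mm high, handle to its +y, in another bay of the rack; origin: centre of its underside. Leave alone
- press: black coffee press, 90 mm across, 180 mm high with its knob, handle reaching 78 mm from its axis to its +x; on the table between rack and station; origin: centre of its underside. Leave alone
- cup: paper cup, 76 mm across, 90 mm high, near the basin; origin: centre of its underside. Leave alone
- soap: clear soap bottle, 60 mm across, 170 mm high, at the back; origin: centre of its underside. Leave alone
- cutlery: glass beaker with forks and knives, 90 mm across, 225 mm high, at the back; origin: centre of its underside. Leave alone
- sponge: sponge block 70 x 110 x 35 mm, near the robot; origin: centre of its underside. Leave alone
Mind the look-alikes: they are no part of the job. Leave any orange look-alike of the caddy alone.

How it is judged (in metres and radians):
On the way, in this order (a step that is already met when the one before it is completed fails the run):
1. the caddy stands in the bay, slots towards the nozzle, and is let go (x of caddy in the frame of bay between -0.012 and 0.012 m and y of caddy in the frame of bay between -0.008 and 0.008 m and z of caddy in the frame of bay between -0.006 and 0.006 m and angle between the x axis of caddy and the x axis of bay, either way round below 0.15 rad and x of slots in the frame of bay above 0.015 m and angle between caddy's own z axis and vertical below 0.08 rad and contact force between the fingers and caddy below 0.5 N), for 0.2 s.
2. with the caddy standing in the bay, the trigger is squeezed fully in (beyond 0.20 rad) and kept in for half a second (all of step 1 and value of joint trigger above 0.2 rad), for 0.5 s.
At the end, for the whole second after the job is handed in: The trigger is released and back within 0.03 rad of rest; the caddy stands upright (within 0.08 rad), still and untouched, in the bay: within 12 mm of its centre along x, 8 mm along y and 6 mm of its floor, square to it within 0.15 rad, slotted face towards the nozzle (all of step 1 and value of joint trigger below 0.03 rad and linear speed of caddy below 0.02 m/s).
It fails at once if the trigger is worked (beyond 0.12 rad) while the caddy does not stand in the bay (value of joint trigger above 0.12 rad and not (x of caddy in the frame of bay between -0.012 and 0.012 m and y of caddy in the frame of bay between -0.008 and 0.008 m and z of caddy in the frame of bay between -0.006 and 0.006 m and angle between the x axis of caddy and the x axis of bay, either way round below 0.15 rad and x of slots in the frame of bay above 0.015 m and angle between caddy's own z axis and vertical below 0.08 rad)).
It fails at once if the caddy is tipped by more than 0.7 rad (angle between caddy's own z axis and vertical above 0.7 rad).
It fails at once if the caddy is dropped or rammed onto the station (over 60 N) (contact force between caddy and station above 60 N).
It fails at once if a bystander is displaced by more than 30 mm or tipped by more than 0.4 rad (distance of any of canister, mug, press, cup, soap, cutlery, sponge from where it was at the start of the episode above 0.03 m or angle between any of canister, mug, press, cup, soap, cutlery, sponge's own z axis and vertical above 0.4 rad).
It also fails if it takes over 67 s, if anything falls off the work surface, if the arm or the gripper's body presses on something with over 40 N, if the wrist force passes 120 N, or if a joint passes its speed limit or range.

## Working session

There is one attempt and no reset: what is moved stays moved. The work goes in short steps, Python scripts to look and compute and a tool call to move; the robot and the scene stay as the last step left them, time stands still between calls to the robot, and variables do not carry over. Pictures are saved under pics/ and viewed, about 8 in all and at most 12, crops included, and the job is handed in when it is done.

Besides the shell and the picture viewer there is one more tool, called after "Request:" as a command line: name --argument value ..., lists and objects as JSON in quotes. move_arm: Moves the arm, as the interface text tells. Its arguments: {"type":"object","properties":{"steps":{"type":"array"},"hand":{"type":"number"},"squeeze":{"type":"number"}},"required":["steps"]}

```bash
mkdir -p pics; cat > h.py <<'E'
import numpy as np, cv2
from scipy.spatial.transform import Rotation as R
from cell import env
np.set_printoptions(precision=4,suppress=True)
def cam(name):
    c=env.calibration(name); K=np.array(c["intrinsics"])
    if "mount" in c:
        s=env.get_obs(); T=np.eye(4); T[:3,:3]=rot(s["tool_rot"]); T[:3,3]=s["tool_pos"]
        T=T@np.array(c["mount"])
    else:
        T=np.eye(4); o=np.array(c["orientation"]); T[:3,:3]=o if o.shape==(3,3) else rot(o); T[:3,3]=c["position"]
    return K,T
def rot(o): return R.from_euler('xyz',o,degrees=True).as_matrix()
def cloud(name):
    K,T=cam(name); im,d=env.read_camera(name)
    v,u=np.mgrid[:400,:640]
    P=np.stack([(u-K[0,2])/K[0,0]*d,-(v-K[1,2])/K[1,1]*d,-d],-1)@T[:3,:3].T+T[:3,3]
    P[d<=0]=np.nan
    return im,P
def save(im,f): cv2.imwrite("pics/"+f,im[...,::-1])
E
python3 - <<'E'
from h import *
print(env.get_obs())
for n in("side","top","wrist"):print(n,env.calibration(n))
ims=[]
for n in("side","top"):
    im,P=cloud(n); save(im,n+"0.png"); np.savez(n+"0.npz",im=im,P=P); ims.append(im)
    for q in("caddy","rack","station","canister","press","trigger","mug"):
        for r in env.cut_out(n,q)[:3]:
            p=P[r["region"]]; print(n,q,round(r["conf"],2),r["uv"],np.nanmedian(p,0),np.nanpercentile(p,[2,98],axis=0).ravel())
save(np.vstack(ims)[:, :],"both.png")
E
```

```text
{'time_s': 0.0, 'qpos': array([-73.0457,  18.4382,  -4.0151,  83.1744,   1.2967,  78.5402,
        -3.2613]), 'joint_velocities': array([ 0.002 ,  0.0474, -0.0667,  0.1308, -0.0007,  0.0089,  0.0261]), 'effort': array([  0.0001, -49.1296,  -0.4039, -31.254 ,  -0.064 ,   0.0433,
         0.0002]), 'tool_pos': array([0.1807, 0.6238, 0.2295]), 'tool_rot': array([-179.8925,    0.0075,  163.854 ]), 'force': array([ 1.2278, -0.1292,  0.598 ]), 'wrist_torque': array([-0.0237,  0.0152,  0.0416]), 'grip_width': 0.08676585336817655}
side {'intrinsics': array([[392.6453,   0.    , 316.9633],
       [  0.    , 392.6453, 198.8798],
       [  0.    ,   0.    ,   1.    ]]), 'position': array([ 0.4088, -0.7517,  1.011 ]), 'orientation': array([41.9143, -0.8935, -6.1564])}
top {'intrinsics': array([[362.2448,   0.    , 317.5197],
       [  0.    , 362.2448, 200.1027],
       [  0.    ,   0.    ,   1.    ]]), 'position': array([0.4745, 0.0619, 1.0671]), 'orientation': array([  3.876 ,  -0.647 , -90.5249])}
wrist {'intrinsics': array([[283.2998,   0.    , 323.508 ],
       [  0.    , 283.2998, 202.1165
[... 1759 characters left out ...]
34.9, 189.1] [0.5754 0.2731 0.1132] [0.5462 0.2495 0.0264 0.605  0.3094 0.1167]
top station 0.91 [433.9, 227.6] [ 0.465  -0.273   0.0134] [ 0.3244 -0.3756  0.0078  0.6094 -0.1959  0.1939]
top canister 0.78 [235.0, 188.3] [0.5754 0.2733 0.1131] [0.5463 0.2495 0.0213 0.6053 0.3102 0.1167]
top press 0.84 [353.1, 201.7] [ 0.5391 -0.0408  0.143 ] [ 0.5033 -0.1043  0.0599  0.5827 -0.0011  0.1769]
top trigger 0.56 [444.4, 205.3] [ 0.5173 -0.2747  0.144 ] [ 0.5049 -0.2863  0.0996  0.532  -0.2653  0.181 ]
top mug 0.97 [233.2, 243.5] [0.4182 0.2907 0.0517] [0.3888 0.2472 0.0117 0.447  0.3323 0.1035]
top mug 0.33 [436.4, 226.2] [ 0.4647 -0.2729  0.0135] [ 0.3233 -0.372   0.0082  0.6081 -0.1982  0.1955]
```

View pics/side0.png

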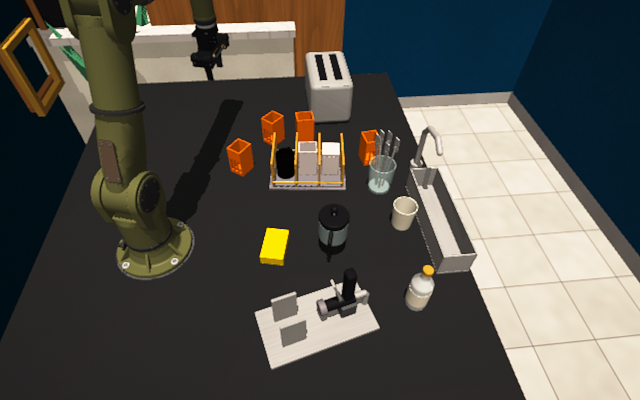

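```bash
python3 - <<'E'
from h import *
d=np.load("top0.npz"); im,P=d["im"],d["P"]
a=cv2.resize(im[150:270,190:350],(640,480),interpolation=cv2.INTER_CUBIC)
s=np.load("side0.npz")["im"]; b=cv2.resize(s[110:200,260:380],(640,480),interpolation=cv2.INTER_CUBIC)
t=cv2.resize(im[130:310,360:480],(320,480)); 
save(np.vstack([np.hstack([cv2.resize(a,(400,300)),cv2.resize(b,(400,300))]),cv2.resize(np.rot90(t).copy(),(800,300))]),"crop1.png")
E
```

```text
(no output)
```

View pics/crop1.png

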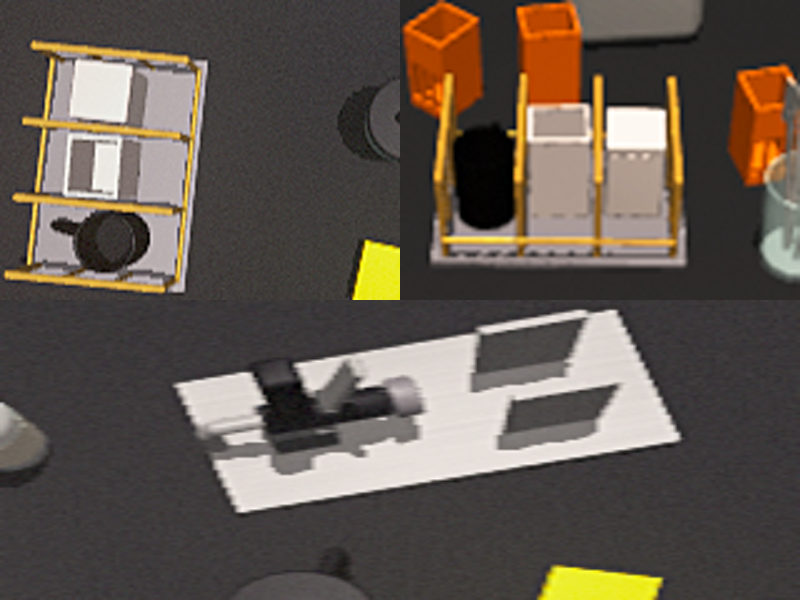

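Side view: candidates for the caddy are the open-topped white box at (309,157) in the middle bay, the lidded white canister at (332,157), and orange look-alikes at (240,157), (273,127), (305,125) and (369,147). The white open one fits, and the crop shows its open top. The sprayer is at (345,295) and the bay at (288,315). Next I'll measure poses.

```bash
python3 - <<'E'
from h import *
for n in("top","side"):
    d=np.load(n+"0.npz"); im,P=d["im"].astype(int),d["P"]
    x,y,z=P[...,0],P[...,1],P[...,2]
    brass=(im[...,0]-im[...,2]>70)&(im[...,1]>90)&(z>.117)&(z<.13)&(y>.15)&(y<.4)&(x>.33)&(x<.67)
    L,lab,st,_=cv2.connectedComponentsWithStats(brass.astype(np.uint8))
    for i in range(1,L):
        if st[i,4]<15: continue
        p=P[lab==i]; vx=cv2.fitLine(p[:,:2].astype(np.float32),cv2.DIST_L2,0,.01,.01).ravel()
        print(n,"brass",st[i,4],np.degrees(np.arctan2(vx[1],vx[0])),p.mean(0),p.min(0),p.max(0))
    def rect(m,t):
        p=P[m][:,:2]; r=cv2.minAreaRect((p*1000).astype(np.float32)); print(n,t,m.sum(),r, np.nanmedian(z[m]))
    white=im.min(-1)>110
    rect(white&(z>.112)&(z<.128)&(abs(x-.5)<.045)&(abs(y-.28)<.06),"caddy rim")
    rect((z>.006)&(z<.03)&(y<-.15)&(y>-.42)&(x>.28)&(x<.66)&white,"tray")
    rect((z>.11)&(z<.135)&(y<-.15)&(y>-.42)&(x>.28)&(x<.46),"cheek tops")
    rect((z>.185)&(z<.21)&(y<-.15)&(y>-.42)&(x>.28)&(x<.66),"grip top")
    rect((z>.1)&(z<.19)&(y<-.15)&(y>-.42)&(x>.46)&(x<.66)&(im.min(-1)>90),"trigger?")
    for q in("press","cup","soap","cutlery","sponge","canister","mug","caddy"): pass
E
```

```text
top brass 158 84.07395 [0.6177 0.272  0.1214] [0.6055 0.1875 0.117 ] [0.6284 0.3524 0.126 ]
top brass 171 84.02086 [0.5381 0.2798 0.1213] [0.5269 0.1981 0.1171] [0.5494 0.3605 0.1268]
top brass 168 84.22446 [0.4589 0.2891 0.1212] [0.449  0.2057 0.1171] [0.4686 0.3696 0.1259]
top brass 192 84.18098 [0.3791 0.295  0.1213] [0.3693 0.2136 0.1172] [0.3891 0.3768 0.1269]
top caddy rim 181 ((498.17608642578125, 290.3408203125), (79.95269775390625, 92.30179595947266), 78.91885375976562) 0.11941736198644604
top tray 3624 ((468.80462646484375, -292.11492919921875), (299.16400146484375, 160.70921325683594), 14.850412368774414) 0.012282463760852846
top cheek tops 251 ((396.2276306152344, -310.8541259765625), (64.38818359375, 81.37616729736328), 14.8759126663208) 0.12312848201527771
top grip top 142 ((550.1358642578125, -268.5133056640625), (25.890901565551758, 29.687156677246094), 13.487671852111816) 0.19843393693270278
top trigger? 89 ((533.0715942382812, -272.35400390625), (61.3508415222168, 22.09186553955078), 18.518007278442383) 0.1609529094646095
side brass 74 84.21321 [0.3805 0.2902 0.122 
[... 412 characters left out ...]
.1242]
side caddy rim 119 ((499.8223571777344, 286.7778015136719), (59.77595901489258, 63.75111389160156), 88.02997589111328) 0.11874902019110178
side tray 4287 ((470.85638427734375, -293.0738525390625), (299.6046142578125, 160.53591918945312), 14.97467041015625) 0.01276469199434016
side cheek tops 307 ((397.8752136230469, -311.46044921875), (63.601707458496094, 82.85525512695312), 14.744221687316895) 0.12322320174813806
side grip top 144 ((551.9016723632812, -271.232666015625), (25.88142204284668, 30.104610443115234), 18.28308868408203) 0.1992549481314499
side trigger? 71 ((524.0543823242188, -277.8880920410156), (39.2020149230957, 22.73971939086914), 20.979103088378906) 0.15919686856145276
```

Request:
move_arm --steps '[[[-0.012,-0.007,0],-0.005],[[-0.04,-0.023,0],-0.018],[[-0.08,-0.047,0],-0.035],[[-0.127,-0.074,0],-0.057],[[-0.175,-0.102,0],-0.078],[[-0.223,-0.13,0],-0.099],[[-0.271,-0.158,0],-0.12],[[-0.318,-0.186,0],-0.142],[[-0.358,-0.209,0],-0.159],[[-0.386,-0.2255,0],-0.172],[[-0.398,-0.2325,0],-0.177],[[-0.398,-0.2325,0],-0.177],[[-0.398,-0.2325,0],-0.177]]' --hand -1

```text
time_s: 2.42
tool_pos: [0.4972, 0.292, 0.2305]
tool_rot: [180.0, -0.0, 174.1]
force: [-0.2, -0.6, -0.1]
grip_width: 0.0872
```

```bash
python3 - <<'E'
from h import *
s=env.get_obs(); print(s["time_s"],s["tool_pos"],s["tool_rot"],s["force"])
im,P=cloud("wrist"); save(im,"w1.png")
for r in env.cut_out("wrist","caddy")[:3]: print(r["conf"],r["uv"])
r=env.cut_out("wrist","caddy")
a=np.radians(-6.0); ex=np.array([np.cos(a),np.sin(a)]); ey=np.array([-ex[1],ex[0]])
m=(P[...,2]>.114)&(P[...,2]<.126)&(im.min(-1)>90)&(im.max(-1).astype(int)-im.min(-1)<40)
o=np.array([.4985,.28]); q=P[...,:2]-o; X=q@ex; Y=q@ey
m&=(abs(X)<.036)&(abs(Y)<.06)
print(m.sum(), np.percentile(X[m],[1,99]),np.percentile(Y[m],[1,99]), np.median(P[m][:,2]))
for xl,xh in((X[m].min(),0),(0,.036)):
  print([ (round(np.percentile(Y[m&(X>l)&(X<l+.012)],1),4),round(np.percentile(Y[m&(X>l)&(X<l+.012)],99),4)) for l in (-.03,-.006,.018) if (m&(X>l)&(X<l+.012)).any()])
xm=np.percentile(X[m],[1,99]).mean(); ym=np.percentile(Y[m],[1,99]).mean(); print("centre",o+xm*ex+ym*ey)
p=P[m][:,:2]; print(cv2.minAreaRect((p*1000).astype(np.float32)))
E
```

```text
2.425 [0.4972 0.292  0.2305] [179.9603  -0.0477 174.1403] [-0.1988 -0.6367 -0.0985]
0.89 [316.0, 195.7]
0.8 [494.9, 179.8]
0.75 [504.2, 61.6]
1120 [-0.032   0.0327] [-0.0194  0.0367] 0.11960562526840415
[(np.float64(-0.02), np.float64(0.0357)), (np.float64(-0.0189), np.float64(0.0363)), (np.float64(-0.0179), np.float64(0.0368))]
[(np.float64(-0.02), np.float64(0.0357)), (np.float64(-0.0189), np.float64(0.0363)), (np.float64(-0.0179), np.float64(0.0368))]
centre [0.4997 0.2886]
((500.02203369140625, 288.5112609863281), (55.7537727355957, 64.61175537109375), 85.81928253173828)
```

View pics/w1.png

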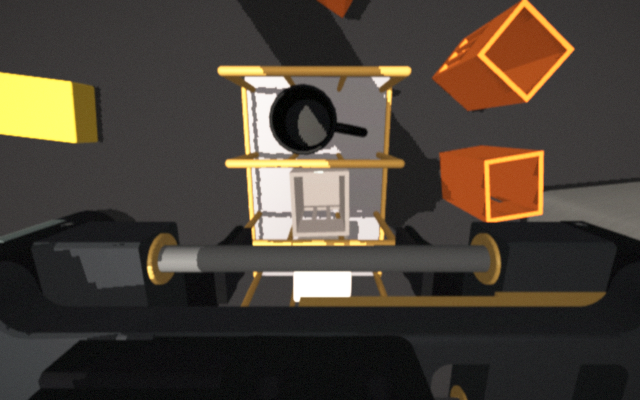

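The wrist view confirms the white open-topped caddy at (320,203), between the mug at (303,120) and the lidded canister at (322,285). The orange ones are at (525,50) and (510,185). The fitted size is 56 x 64 mm with the rim at z = 0.1196, as it should be. I'll grasp it now.

Request:
move_arm --steps '[[[-0.003,-0.003,0.01],0],[[-0.003,-0.003,0.04],0],[[-0.003,-0.003,0.075],0],[[-0.003,-0.003,0.105],0],[[-0.003,-0.003,0.13],0],[[-0.003,-0.003,0.14],0],[[-0.003,-0.003,0.14],0],[[-0.003,-0.003,0.14],0]]'

```text
time_s: 3.58
tool_pos: [0.5018, 0.2875, 0.0917]
tool_rot: [179.9, 0.1, 174.0]
force: [-1.0, 0.1, 0.4]
grip_width: 0.0867
```

Request:
move_arm --steps '[[[0,0,0],0],[[0,0,0],0],[[0,0,0],0],[[0,0,0],0],[[0,0,0],0],[[0,0,0],0]]' --hand 1 --squeeze 20

```text
time_s: 4.32
tool_pos: [0.5012, 0.2872, 0.0907]
tool_rot: [180.0, 0.0, 174.0]
force: [-0.5, 0.5, 0.8]
grip_width: 0.0562
```

Request:
move_arm --steps '[[[0,0,-0.01],0],[[0,0,-0.04],0],[[0,0,-0.08],0],[[0,0,-0.12],0],[[0,0,-0.15],0],[[0,-0.005,-0.16],-0.02],[[0.003,-0.025,-0.16],-0.06],[[0.01,-0.055,-0.16],-0.12],[[0.015,-0.09,-0.16],-0.18],[[0.02,-0.125,-0.16],-0.24],[[0.025,-0.16,-0.16],-0.3],[[0.03,-0.19,-0.16],-0.345],[[0.03,-0.201,-0.16],-0.365],[[0.03,-0.201,-0.16],-0.365]]'

```text
time_s: 6.08
tool_pos: [0.4495, 0.089, 0.2498]
tool_rot: [180.0, -0.1, -165.2]
force: [-0.2, 0.1, -0.8]
grip_width: 0.0558
```

```bash
python3 - <<'E'
from h import *
s=env.get_obs(); print(s["tool_pos"],s["tool_rot"],s["force"],s["grip_width"])
T=s["tool_pos"]
out=[]
for n in("side","top"):
    im,P=cloud(n); K,C=cam(n)
    p=C[:3,:3].T@(T-[0,0,.03]-C[:3,3]); u=int(K[0,2]-K[0,0]*p[0]/p[2]); v=int(K[1,2]+K[1,1]*p[1]/p[2]); print(n,u,v)
    c=im[max(v-45,0):v+45,max(u-45,0):u+45]; out.append(cv2.resize(c,(390,390),interpolation=cv2.INTER_CUBIC))
save(np.hstack(out),"lift.png")
E
```

```text
[0.4495 0.089  0.2498] [ 179.9894   -0.0811 -165.2014] [-0.1845  0.0697 -0.829 ] 0.05580876210794949
side 295 165
top 301 235
```

View pics/lift.png

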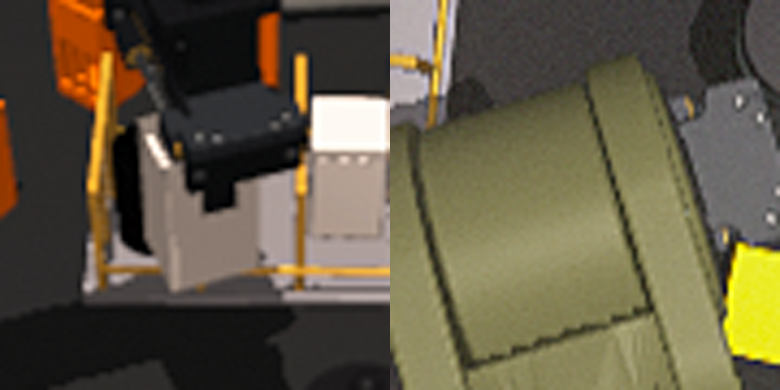

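The lifted caddy's left (-x) face, at about (160,210) in the crop, is solid, and the wrist view showed slot marks on the inner +x wall. So the slots face the caddy's +x, now at yaw about 15°. I'll set it on the free table to regrasp across x.

Request:
move_arm --steps '[[[0,0,0.015],0],[[0,0,0.05],0],[[0,0,0.09],0],[[0,0,0.125],0],[[0,0,0.15],0],[[0,0,0.16],0],[[0,0,0.165],0],[[0,0,0.168],0],[[0,0,0.17],0],[[0,0,0.17],0],[[0,0,0.17],0]]'

```text
time_s: 7.55
tool_pos: [0.4505, 0.0904, 0.0809]
tool_rot: [180.0, 0.0, -165.1]
force: [0.1, 0.3, -1.2]
grip_width: 0.0561
```

Request:
move_arm --steps '[[[0,0,0],0],[[0,0,0],0],[[0,0,0],0],[[0,0,0],0],[[0,0,0],0]]' --hand -1

```text
time_s: 8.18
tool_pos: [0.4503, 0.0903, 0.0806]
tool_rot: [180.0, 0.0, -165.1]
force: [0.9, -0.9, -0.8]
grip_width: 0.0859
```

Request:
move_arm --steps '[[[0,0,-0.02],0],[[0,0,-0.06],0],[[0,0,-0.1],0.1],[[0,0,-0.13],0.28],[[0,0,-0.14],0.46],[[0,0,-0.14],0.64],[[0,0,-0.14],0.82],[[0,0,-0.14],1.0],[[0,0,-0.14],1.18],[[0,0,-0.14],1.36],[[0,0,-0.14],1.5],[[0,0,-0.14],1.571],[[0,0,-0.14],1.571],[[0,0,-0.14],1.571]]'

```text
time_s: 9.93
tool_pos: [0.4502, 0.0903, 0.2206]
tool_rot: [180.0, -0.0, 105.0]
force: [-0.0, -0.9, 0.5]
grip_width: 0.0871
```

```bash
cat >> h.py <<'E'
def toolshift(target):
    s=env.get_obs(); return rot(s["tool_rot"]).T@(np.array(target)-s["tool_pos"])
E
python3 - <<'E'
from h import *
s=env.get_obs(); print(s["tool_pos"],s["tool_rot"])
im,P=cloud("wrist"); save(im,"w2.png")
m=(P[...,2]>.103)&(P[...,2]<.118)&(im.min(-1)>70)&(im.max(-1).astype(int)-im.min(-1)<40)&(np.hypot(P[...,0]-.45,P[...,1]-.09)<.06)
L,lab,st,_=cv2.connectedComponentsWithStats(m.astype(np.uint8)); i=1+np.argmax(st[1:,4]); m=lab==i
r=cv2.minAreaRect((P[m][:,:2]*1000).astype(np.float32)); print(m.sum(),r,np.median(P[m][:,2]))
print(toolshift([r[0][0]/1000,r[0][1]/1000,.085]))
E
```

```text
[0.4502 0.0903 0.2206] [179.9976  -0.0026 104.9668]
1197 ((449.0933837890625, 90.5959701538086), (63.87247848510742, 56.55059051513672), 16.521469116210938) 0.10949192877035019
[ 0.0006 -0.001   0.1355]
```

View pics/w2.png

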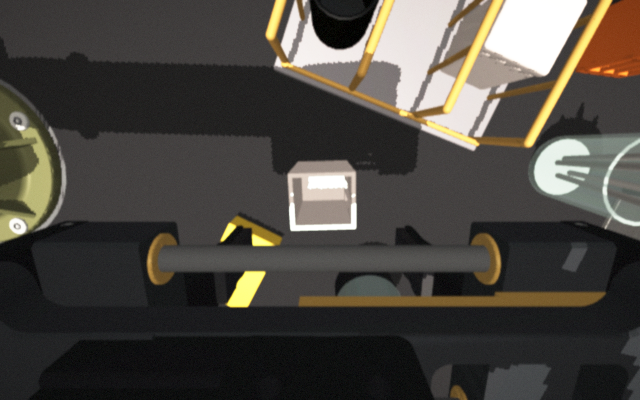

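Request:
move_arm --steps '[[[0,-0.001,0.015],0],[[0,-0.001,0.05],0],[[0,-0.001,0.085],0],[[0,-0.001,0.115],0],[[0,-0.001,0.13],0],[[0,-0.001,0.135],0],[[0,-0.001,0.135],0]]'

```text
time_s: 10.85
tool_pos: [0.4497, 0.0902, 0.086]
tool_rot: [180.0, -0.0, 104.9]
force: [-0.3, -0.1, 0.4]
grip_width: 0.0871
```

Request:
move_arm --steps '[[[0,0,0],0],[[0,0,0],0],[[0,0,0],0],[[0,0,0],0],[[0,0,0],0],[[0,0,0],0]]' --hand 1 --squeeze 20

```text
time_s: 11.6
tool_pos: [0.4495, 0.0902, 0.086]
tool_rot: [180.0, -0.0, 104.9]
force: [-1.6, -0.5, 5.2]
grip_width: 0.064
```

Request:
move_arm --steps '[[[0,0,-0.015],0],[[0,0,-0.05],0],[[0,0,-0.1],0],[[0,0,-0.145],0],[[0,0,-0.18],0],[[-0.005,-0.002,-0.19],0],[[-0.025,-0.01,-0.19],0],[[-0.06,-0.025,-0.19],0],[[-0.1,-0.041,-0.19],0],[[-0.145,-0.06,-0.19],0],[[-0.19,-0.078,-0.19],0],[[-0.235,-0.097,-0.19],0],[[-0.28,-0.115,-0.19],0],[[-0.32,-0.132,-0.19],0],[[-0.35,-0.144,-0.19],0],[[-0.368,-0.151,-0.19],0],[[-0.375,-0.154,-0.19],0],[[-0.375,-0.154,-0.19],0],[[-0.375,-0.154,-0.19],0]]'

```text
time_s: 13.98
tool_pos: [0.3968, -0.3109, 0.275]
tool_rot: [-180.0, -0.1, 105.0]
force: [-0.4, 0.4, -1.8]
grip_width: 0.0641
```

```bash
python3 - <<'E'
from h import *
s=env.get_obs(); print(s["tool_pos"],s["tool_rot"],s["force"])
im,P=cloud("wrist"); save(im,"w3.png"); x,y,z=[P[...,i] for i in range(3)]
m=(z>.115)&(z<.13)&(x>.33)&(x<.47)&(y<-.24)&(y>-.38); print(m.sum(),cv2.minAreaRect((P[m][:,:2]*1000).astype(np.float32)))
sm,S=cloud("side"); c=sm[190:340,230:390]; save(cv2.resize(c,(640,600),interpolation=cv2.INTER_CUBIC),"s3.png")
z=S[...,2];m=(z>.11)&(z<.135)&(S[...,1]<-.15)&(S[...,1]>-.42)&(S[...,0]>.28)&(S[...,0]<.46); print(m.sum(),cv2.minAreaRect((S[m][:,:2]*1000).astype(np.float32)))
E
```

```text
[ 0.3968 -0.3109  0.275 ] [-179.9812   -0.0644  104.9716] [-0.3825  0.3834 -1.7966]
470 ((388.8655090332031, -275.63397216796875), (63.34245681762695, 7.598381996154785), 15.122833251953125)
172 ((397.6861877441406, -311.3977355957031), (63.283851623535156, 82.48006439208984), 15.116355895996094)
```

View pics/s3.png

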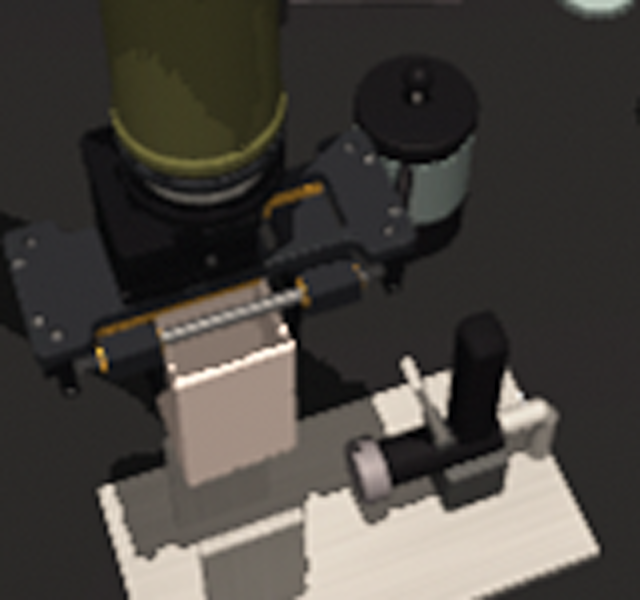

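View pics/w3.png

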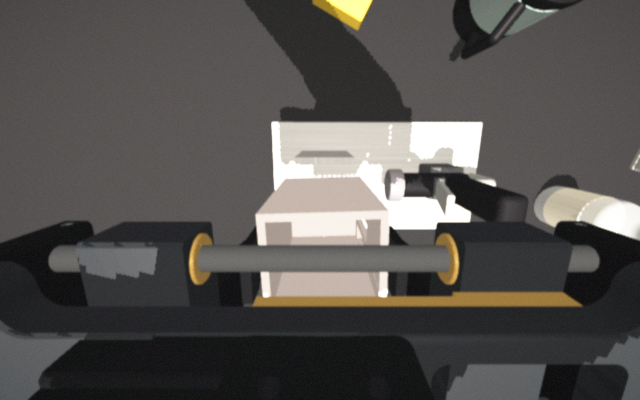

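The side crop shows the caddy over the bay, between the cheeks, with the sprayer at (430,440). The wrist view shows the slot openings in the right inner wall at (365,230), on the nozzle side at (395,185), so the orientation is right. The bay centre agrees to about 1 mm across three cameras, so I'll lower it.

Request:
move_arm --steps '[[[0,0.001,0.015],0],[[0,0.001,0.045],0],[[0,0.001,0.075],0],[[0,0.001,0.095],0],[[0,0.001,0.115],0],[[0,0.001,0.135],0],[[0,0.001,0.15],0],[[0,0.001,0.16],0],[[0,0.001,0.167],0],[[0,0.001,0.17],0],[[0,0.001,0.173],0],[[0,0.001,0.173],0]]'

```text
time_s: 15.58
tool_pos: [0.3979, -0.3117, 0.1026]
tool_rot: [180.0, 0.0, 104.9]
force: [0.1, -0.7, -1.1]
grip_width: 0.0641
```

Request:
move_arm --steps '[[[0,0,0.001],0],[[0,0,0.002],0],[[0,0,0.003],0],[[0,0,0.004],0],[[0,0,0.004],0],[[0,0,0.004],0]]'

```text
time_s: 16.32
tool_pos: [0.3978, -0.3117, 0.0985]
tool_rot: [180.0, -0.0, 104.9]
force: [0.4, 0.3, -0.9]
grip_width: 0.0641
```

Request:
move_arm --steps '[[[0,0,0.0005],0],[[0,0,0.001],0],[[0,0,0.001],0]]'

```text
time_s: 16.7
tool_pos: [0.3979, -0.3119, 0.098]
tool_rot: [180.0, -0.0, 104.9]
force: [-1.3, 0.8, 4.4]
grip_width: 0.0642
```

Request:
move_arm --steps '[[[0,0,0],0],[[0,0,0],0],[[0,0,0],0],[[0,0,0],0],[[0,0,0],0],[[0,0,-0.01],0],[[0,0,-0.04],0],[[0,0,-0.08],0],[[0,0,-0.12],0],[[0,0,-0.16],0],[[0,0,-0.18],0],[[0,0,-0.18],0],[[0,0,-0.18],0]]' --hand -1

```text
time_s: 18.32
tool_pos: [0.3974, -0.3114, 0.2768]
tool_rot: [-180.0, -0.1, 104.9]
force: [-0.3, 0.0, -0.3]
grip_width: 0.0871
```

```bash
cat > chk.py <<'E'
from h import *
a=np.radians(15.0); ex=np.array([np.cos(a),np.sin(a)]); ey=np.array([-ex[1],ex[0]]); bay=np.array([.3978,-.3112])
def caddy(n):
    im,P=cloud(n); q=P[...,:2]-bay; X=q@ex;Y=q@ey; z=P[...,2]
    m=(abs(X)<.05)&(abs(Y)<.0315)&(z>.116)&(z<.13)&(im.min(-1)>70)
    r=cv2.minAreaRect((np.stack([X[m],Y[m]],-1)*1000).astype(np.float32)); print(n,"caddy in bay mm",m.sum(),r,np.median(z[m]))
    return im,P
E
python3 - <<'E'
from chk import *
s=env.get_obs(); print(s["tool_pos"],s["tool_rot"],s["force"],s["time_s"])
im,P=caddy("wrist"); save(im,"w4.png"); side,S=caddy("side")
q=S[...,:2]-[.470,-.2925]; X=q@ex;Y=q@ey;z=S[...,2]
for nm,(im_,P_) in {"wrist":(im,P),"side":(side,S)}.items():
    q=P_[...,:2]-np.array([.470,-.2925]); X=q@ex;Y=q@ey;z=P_[...,2]
    g=(z>.185)&(z<.21)&(abs(X-.085)<.03)&(abs(Y)<.04); t=(z>.1)&(z<.2)&(X>.02)&(X<.068)&(abs(Y)<.025)
    print(nm,"grip",g.sum(),X[g].min() if g.any() else 0,X[g].max() if g.any() else 0,Y[g].mean() if g.any() else 0,z[g].max() if g.any() else 0)
    print("trig",t.sum(),X[t].min() if t.any() else 0, Y[t].mean() if t.any() else 0,z[t].max() if t.any() else 0)
print(toolshift([.470+.070*ex[0],-.2925+.070*ex[1],.154]))
E
```

```text
[ 0.3974 -0.3114  0.2768] [-179.9622   -0.0518  104.8933] [-0.2692  0.0332 -0.3295] 18.325
wrist caddy in bay mm 873 ((-0.20091629028320312, -1.6517391204833984), (64.19327545166016, 60.62403106689453), 0.951008677482605) 0.12154456052525386
side caddy in bay mm 219 ((-0.3438453674316406, 1.0574913024902344), (64.523193359375, 62.81141662597656), 2.06833553314209) 0.12222663092435504
wrist grip 1094 0.0714661615807623 0.09731897934616328 0.004209301805964989 0.20159173324857432
trig 484 0.036468052652425795 0.003445102316746143 0.18140591513326665
side grip 143 0.07202740825928182 0.09687565294665501 -0.0035238948561887445 0.20458473640851293
trig 75 0.03684670474345911 -0.006094849989214788 0.18347921762349717
[-0.0006  0.1453  0.1222]
```

View pics/w4.png

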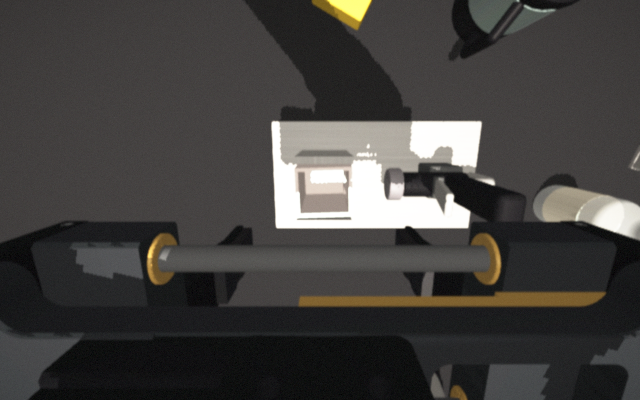

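The caddy stands in the bay at (325,187), slots towards the nozzle at (395,185): within 2 mm of centre, rim z 0.122 as expected. Now the trigger.

Request:
move_arm --steps '[[[0,0.01,0],0],[[0,0.04,0],0],[[0,0.08,0],0],[[0,0.115,0],0],[[0,0.138,0],0],[[0,0.145,0],0],[[0,0.145,0],0],[[0,0.145,0.015],0],[[0,0.145,0.045],0],[[0,0.145,0.08],0],[[0,0.145,0.105],0],[[0,0.145,0.118],0],[[0,0.145,0.122],0],[[0,0.145,0.122],0],[[0,0.145,0.122],0]]'

```text
time_s: 20.3
tool_pos: [0.5385, -0.2747, 0.1566]
tool_rot: [179.9, 0.1, 104.9]
force: [-0.1, 0.2, 0.1]
grip_width: 0.0868
```

Request:
move_arm --steps '[[[0,0.002,0.001],0],[[0,0.004,0.001],0],[[0,0.006,0.001],0],[[0,0.007,0.001],0],[[0,0.007,0.001],0],[[0,0.007,0.001],0],[[0,0.007,0.001],0],[[0,0.007,0.001],0]]' --hand 1 --squeeze 25

```text
time_s: 21.3
tool_pos: [0.5461, -0.2732, 0.1552]
tool_rot: [179.9, 0.1, 104.9]
force: [3.9, -3.4, 1.9]
grip_width: 0.0391
```

The opening is 39 mm, where 40 mm means fully squeezed. I'll hold it, then check.

Request:
move_arm --steps '[[[0,0,0],0],[[0,0,0],0],[[0,0,0],0],[[0,0,0],0],[[0,0,0],0],[[0,0,0],0],[[0,0,0],0],[[0,0,0],0]]'

```text
time_s: 22.3
tool_pos: [0.5461, -0.2732, 0.1552]
tool_rot: [179.9, 0.1, 104.9]
force: [4.6, -2.1, 2.2]
grip_width: 0.0392
```

```bash
python3 - <<'E'
from chk import *
s=env.get_obs(); print(s["grip_width"],s["force"])
im,P=caddy("side"); save(cv2.resize(im[220:350,240:390],(690,598),interpolation=cv2.INTER_CUBIC),"s5.png")
E
```

```text
0.03916073760513548 [ 4.6173 -2.1359  2.2287]
side caddy in bay mm 228 ((-0.17325782775878906, 0.8287353515625), (64.28558349609375, 62.99970626831055), 1.9910848140716553) 0.12204085396711667
```

View pics/s5.png

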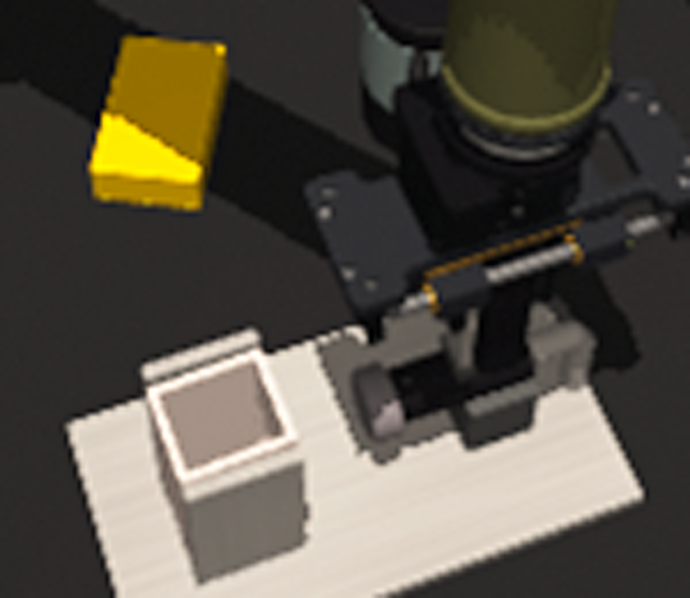

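The crop shows the caddy standing between the cheeks at (225,450) and the fingers around the grip and blade at (490,320). Releasing.

Request:
move_arm --steps '[[[0,0,0],0],[[0,-0.002,0],0],[[0,-0.005,0],0],[[0,-0.007,0],0],[[0,-0.007,0],0],[[0,-0.007,0],0],[[0,-0.007,0],0],[[0,-0.007,-0.01],0],[[0,-0.007,-0.04],0],[[0,-0.007,-0.08],0],[[0,-0.007,-0.11],0],[[0,-0.007,-0.125],0],[[0,-0.007,-0.125],0]]' --hand -1

```text
time_s: 23.98
tool_pos: [0.5384, -0.2747, 0.2804]
tool_rot: [179.9, 0.0, 104.9]
force: [-0.6, 0.4, -0.9]
grip_width: 0.087
```

```bash
python3 - <<'E'
from chk import *
s=env.get_obs(); print(s["tool_pos"],s["force"],s["time_s"],s["grip_width"])
for n in("wrist","side"):
    im,P=caddy(n); q=P[...,:2]-np.array([.470,-.2925]); X=q@ex;Y=q@ey;z=P[...,2]
    t=(z>.1)&(z<.19)&(X>.02)&(X<.068)&(abs(Y)<.025); print(n,"trig",t.sum(),X[t].min() if t.any() else None, z[t].max() if t.any() else None)
save(im,"s6.png")
for q in("press","cup","soap","cutlery","sponge","canister","mug"):
    for r in env.cut_out("side",q)[:1]: print(q,r["conf"],r["uv"])
E
```

```text
[ 0.5384 -0.2747  0.2804] [-0.6281  0.4056 -0.8576] 23.975 0.08700922873792405
wrist caddy in bay mm 1000 ((0.054653167724609375, -1.9793338775634766), (65.23304748535156, 60.44141387939453), 1.4543871879577637) 0.12137442643929672
wrist trig 721 0.0371140150424599 0.1815870908638884
side caddy in bay mm 221 ((-0.15592193603515625, 0.4611797332763672), (64.45037841796875, 62.63645553588867), 1.067920446395874) 0.12210517620462047
side trig 77 0.03700818167067701 0.18391656474926055
press 0.66 [301.4, 174.7]
cup 0.84 [405.4, 209.9]
soap 0.9 [419.1, 286.9]
cutlery 0.73 [384.7, 168.4]
sponge 0.93 [272.3, 245.6]
canister 0.95 [329.0, 161.0]
mug 0.89 [285.4, 161.8]
```

View pics/s6.png

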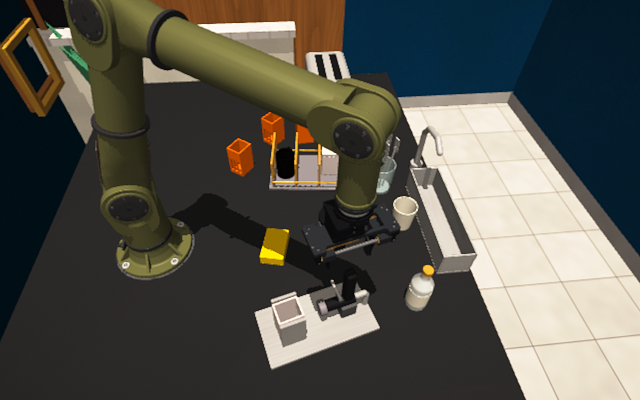

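```bash
python3 -c "
from h import *
print(env.sign_off(), env.get_obs()['time_s'])"
```

```text
the job is handed in; nothing more can be done
the job is handed in; nothing more can be done
```

The caddy is in the rinse bay with its slots towards the nozzle. The trigger was squeezed fully in and released, and the job is handed in; the last reading before that was 24 s of the 67 s.

I gripped the white caddy by its y faces in the rack, set it on the free table, and regripped it by its x faces. I lowered it into the bay with about 4 N at contact and let go. Only then did I squeeze the trigger. The opening was 39 mm, where fully in is 40 mm, and I held it for at least 1 s.

**Last checks:**
- **Caddy:** it is within about 2 mm of the bay centre, with its rim at the expected 0.122 m. The y estimates from the wrist and side cameras differ by about 2.5 mm because cheek pixels got into the fit, but both are within the 8 mm tolerance.
- **Trigger:** the blade edge is back at 37 mm in the station frame, as it was before the squeeze.
- **Bystanders:** the soap, cup and sponge looked unmoved in the final side view. The canister, mug and beaker were partly hidden by the arm, and their detections were near their starting pixels.
- **Not verified:** the press was hidden behind the arm. Its last detection, at pixel (301,175), was false. The moves were planned to pass clear of it, and no unexpected forces showed at the ends of the moves.

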